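Dock a wet batch tray of rapid tests behind its post

ROBOT

A 6-joint arm with a two-finger parallel gripper is mounted at the origin on a cart in front of the work surface, level with it; the furniture and walls round the work are solid. World frame = base frame: x ahead of the robot, y to its left, z up, the work surface at z = 0. Lengths are in m, angles in rad, forces in N, time in s.
With the tool pointing down it reaches from about 0.325 to 0.9 m from the base axis. Payload 3.5 kg.
Tool frame: the origin (TCP) lies at the very end of the fingers, on their centre line; the grasp point (between the pads) lies r.grip_depth behind it (r.grip_depth is the distance from the TCP to the grasp point, in m); x points along the fingers, y is the direction in which the jaws open and shut, and the axes are right-handed (so a half turn about x gives the same grasp; the last joint's range is limited). The gripper opens to 85 mm and grips with 20 to 120 N. Pads are 22 mm wide; open, the fingers measure 114 mm over their backs; the gripper's body (76 mm by 85 mm) begins 54 mm behind the grasp point. The pads swing forward as they close: fully open they stand 13 mm farther back than shut.
Start: joints at [-1.31, 0.276, -0.026, 1.268, 0, 1.467], TCP at [0.222, -0.584, 0.195] pointing down, gripper open.
Joint ranges: [-3.12, 3.12], [-0.85, 1.88], [-1.08, 1.24], [-1.95, 2.15], [-1.57, 1.53], [-3.14, 3.14]. Speed limits (rad/s): [2.57, 2.57, 3.14, 3.14, 3.14, 3.14].

INTERFACE

Orientations are given as a rotation vector (axis times angle).
In Python, from cell import r gives the robot as it stands.
- The arm moves only by the tool move_arm, never from a script. Its argument "rows" is a list of rows, each a list of 3 entries, a list of its own where there are three numbers: the shift along the tool's x, y, z normalised to -1 to 1, where 1 is 3 cm, then the turn about the tool's x normalised to -1 to 1, where 1 is 4 degrees, then the gripper command: -1 is shut, 1 is fully open, values between are in proportion. In form: [[[x, y, z], yaw, jaw], ...]. A call has exactly 8 rows; each row shifts and turns the commanded pose from where the row before left it, along the tool's axes as they then stand; what a row does not reach is not made up. A row lasts 1/10 s, in which the tool goes at most 50 mm and 8.59 degrees, less where a joint would pass 70% of its speed; a pose out of reach is approached as far as the arm can. A call with a number of a shift or a turn outside -1 to 1 is refused whole. A call with a gripper value outside its range is refused whole. The fingers move at their own pace and stop on an object; "squeeze" is the grip in N (left out, the last holds). Time passes only in rows, so rows that do not move let the fingers close, or fill a call up. It gives the time, the measured TCP pose, the force and the opening at its end, in the units of the state.
- r.get_state(): the state, without advancing time (a new reading comes with each control period).
- r.read_camera(name): name is "scene" or "top" or "wrist"; returns a dict with "img" (400x640x3 uint8, red, green, blue), "range_z" (400x640 float32, m along the optical axis (not along the pixel's ray), 0 where there is no reading), "fx", "fy", "cx", "cy" (pixels), "cam_to_world" (4x4, takes a point from camera to world coordinates). Camera axes: x right, y up, looking along -z (the intrinsics and any distortion apply to the point x, -y, -z); pixel columns grow to the right and rows downward; lengths in m; the calibration is good to about 2 mm. A picture is of the moment at which its call begins.
- r.job_done(): hands the job in, once; it reports no verdict.
Trained networks look in the newest picture that a camera, given by its name, has taken for a name from the list of things; names that differ only in an ending like _2 or _b are one class to them, and where a whole thing is asked for, a point or a joint stands for the part that bears it (a point fixed in the world has none). Each returns a list of dicts, best first, with "confidence" (0 to 1); they miss things now and then, are a little off and sometimes report something else, mostly with a low value. They report only what shows in the picture. A call takes as long as a camera call.
- r.silhouettes(camera, target): "pixels" (400x640 bool, what is visible of it).
- r.landmark_of(camera, target): "point" ([x, y, z] in m, in the coordinates of the camera as it stood for that picture, good to about 4 mm: a listed point, or the origin of a listed thing).
The state is a dict: "t": time; "q": joint angles; "joint_vel": joint speeds; "tau": joint torques, N m; "ee_pos": TCP position; "ee_rot": TCP orientation; "force": force on the tool from outside, world axes, zero at the start; "ft_torque": the same for the moment, N m; "finger_gap": opening from 0.0 (shut) to 1.0 (fully open).
Only numpy, scipy, OpenCV 4.12 (cv2) and the standard library are available. Lean on these libraries where they do the work, as an engineer would, in place of code of your own. Each camera call takes 0.05 s, during which the arm holds its last target.

TASK

Dock the blue tray of rapid tests in the white dock. The samples are still wet, so do not grip, lift or tilt it: gently push it flat along the worktop with the fingertips. First get its left end in at an angle, behind the short steel post, then push the right end in over the spring tongue until the tray lies straight in the dock and the tongue has sprung up again in front of it; then let go and leave the other things on the bench where they stand.

Things in the scene. Friction and masses are not known exactly. Their poses are not given: they have to be found in the camera images.
- tray: Loose blue tray carrying a row of eight white test cassettes (fixed in it), lying flat on the worktop. 88 mm (x) by 270 mm (y), solid upright sides 20 mm high with a slightly inset rim to 25 mm; about 0.4 kg. Origin: centre of its underside; x points to its long side away from the robot, y along its length to the left end, z up. It slides with ordinary friction (about 2 to 4 N).
- tray_left (a point): Point on the tray at its left end's corner nearest the robot: tray frame (-44, +135, 10) mm.
- tray_right (a point): Point on the tray at its right end's corner nearest the robot: tray frame (-44, -135, 10) mm.
- dock: White dock fixed on the worktop, open towards the robot. Origin: on the worktop where the docked tray's centre belongs; x points into the dock (away from the robot), y to its left end, z up (dock figures are mm in this frame). Its thin base plate (x -98 to 62, y -168 to 152) is flush with the worktop. The docked tray has about 3 mm play to the back, 7 mm to the post, 3 to 5 mm at each end.
- dock_back (a point): Middle of the top of the dock's back wall's inner face, at (47, 0, 24) in the dock's frame. The wall is 24 mm high, with a 34 mm high lamp housing behind it to x = 95.
- left_cheek (a point): Front end of the left cheek's inner face, at (-21, 138, 24) in the dock's frame. This upright wall, 10 mm thick and 24 mm high, runs straight along x from here to the back wall.
- right_cheek (a point): Front end of the right cheek's inner face, at (-18, -157, 24) in the dock's frame. This upright wall, 10 mm thick and 24 mm high, closes in from here to y = -138 at x = 55, so the mouth is flared.
- post (a point): Top of the fixed round steel post (16 mm diameter, 50 mm high) that stands at the left in front of the dock, at (-59, +115) in the dock's frame: it covers the last 28 mm of the docked tray's left end, so the tray cannot be pushed in straight.
- tongue (a joint): Sprung steel tongue in the dock's base plate at its right front: 40 mm wide (dock y -125 to -85), hinged at x = -75 and rising like a ramp to 8 mm high at x = -49, just in front of the docked tray. 0 rad: up; 0.29 rad: pressed flat. Less than 1 N on its tip presses it flat; the tray slides over it and presses it down, and it springs up when the tray has passed.
- cup: Bystander: specimen cup with yellow lid, 62 mm diameter, 68 mm high, standing to the right of the dock. Origin at the centre of its underside.
- dropper: Bystander: small amber dropper bottle with white cap, 24 mm diameter, 62 mm high, standing to the left. Origin at the centre of its underside.
- lab_timer: Bystander: cream bench timer, 62 x 66 x 18 mm, lying to the left. Origin at the centre of its underside.
- pen_red: Bystander: white marker with red cap, 135 mm long, 17 mm thick, lying at the front left. Origin at the middle of its underside.

How it is judged:
By the outcome, as a careful person would: the job done as asked, in the order asked, and still so for the second after the job is handed in, with the robot touching nothing.
It also fails if it takes over 72 s, if anything falls off the work surface, if the arm or the gripper's body presses on something with over 40 N, if the wrist force passes 120 N, or if a joint passes its speed limit or range.

## Working session

There is one attempt and no reset: what is moved stays moved. The work goes in short steps, Python scripts to look and compute and a tool call to move; the robot and the scene stay as the last step left them, time stands still between calls to the robot, and variables do not carry over. Pictures are saved under pics/ and viewed, and the job is handed in when it is done.

Besides the shell and the picture viewer there is one more tool, called after ">>>" as name([rows], argument=value, ...), one row to a line, values as JSON. move_arm: Moves the arm, as the interface text tells. Scaled input: -1 to 1 covers 3 cm each way for a shift and 4 degrees each way for a turn. Its arguments: {"type":"object","properties":{"rows":{"type":"array","items":{"type":"array"}},"squeeze":{"type":"number"}},"required":["rows"]}

```bash
mkdir -p pics; ls; cat > h.py <<'E'
import numpy as np, cv2
from cell import r
from scipy.spatial.transform import Rotation as R
def w(c,p): return (c["cam_to_world"]@np.r_[p,1])[:3]
def save(c,n): cv2.imwrite(f"pics/{n}.png",c["img"][:,:,::-1])
E
python3 - <<'E'
from h import *
s=r.get_state(); print(s["t"],s["ee_pos"],R.from_rotvec(s["ee_rot"]).as_matrix().round(2).tolist(),s["force"],r.grip_depth)
for n in ["top","scene"]:
    c=r.read_camera(n); save(c,n+"0"); print(n,c["cam_to_world"][:3,3])
    for t in ["tray","tray_left","tray_right","dock","dock_back","left_cheek","right_cheek","post","tongue","cup","dropper","lab_timer","pen_red"]:
        try:
            for d in r.landmark_of(n,t)[:2]: print(t,round(d["confidence"],2),w(c,d["point"]).round(4))
        except Exception as e: print(t,e)
E
```

```text
pics
0.0 [ 0.22215359 -0.58326529  0.19353003] [[-0.0, 0.36, -0.93], [0.0, -0.93, -0.36], [-1.0, -0.0, -0.0]] [0.34590424 0.01363809 0.09235387] 0.0187
top [0.44157902 0.02993084 1.18487252]
tray 0.66 [ 0.4862 -0.0272 -0.0006]
tray_left 0.83 [0.4338 0.1034 0.0103]
tray_right 0.55 [ 0.4554 -0.1665  0.0048]
dock 0.84 [ 6.299e-01  4.230e-02 -3.000e-04]
dock 0.43 [ 0.4564 -0.1689  0.0065]
dock_back 0.81 [0.6777 0.0443 0.0229]
right_cheek 0.61 [ 0.6277 -0.1173  0.0214]
post 0.83 [0.5685 0.1504 0.051 ]
tongue it knows: cup, dock, dock_back, dropper, lab_timer, left_cheek, pen_red, post, right_cheek, tray, tray_left, tray_right
cup 0.69 [ 0.6942 -0.2896 -0.0025]
dropper 0.42 [0.6065 0.3037 0.0012]
lab_timer 0.58 [ 0.5209  0.2992 -0.0016]
pen_red 0.62 [ 0.3534  0.2156 -0.005 ]
scene [-0.16133141  0.94779095  0.59412379]
tray 0.59 [ 0.4892 -0.0288 -0.001 ]
tray 0.58 [ 0.6953 -0.2864 -0.0034]
tray_left 0.72 [0.4324 0.104  0.0099]
tray_right 0.73 [ 0.4575 -0.1682  0.0125]
dock 0.63 [ 0.633   0.0407 -0.0041]
dock 0.44 [ 0.6974 -0.2858 -0.0025]
dock_back 0.95 [0.6854 0.0448 0.0222]
left_cheek 0.72 [0.6027 0.1759 0.0218]
right_cheek 0.94 [ 0.6223 -0.1161  0.0213]
right_cheek 0.23 [ 0.4865 -0.0289 -0.0026]
post 0.96 [0.5682 0.1513 0.0506]
post 0.19 [ 0.6064  0.3052 -0.0029]
tongue it knows: cup, dock, dock_back, dropper, lab_timer, left_cheek, pen_red, post, right_cheek, tray, tray_left, tray_right
cup 0.86 [ 0.6955 -0.2871 -0.0015]
dropper 0.7 [ 0.6038  0.3044 -0.0036]
lab_timer 0.84 [ 0.5257  0.3025 -0.0029]
pen_red 0.64 [0.3573 0.213  0.0008]
```

View pics/top0.png

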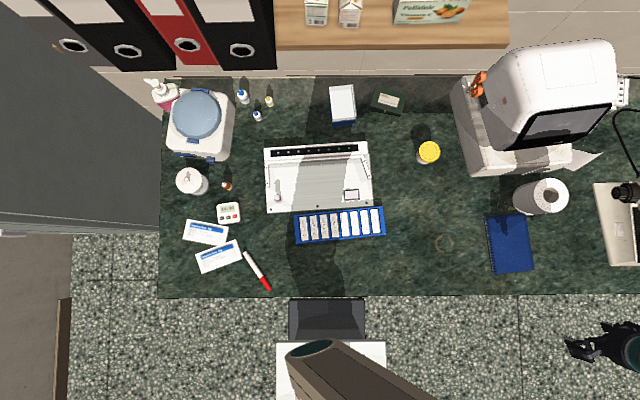

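View pics/scene0.png

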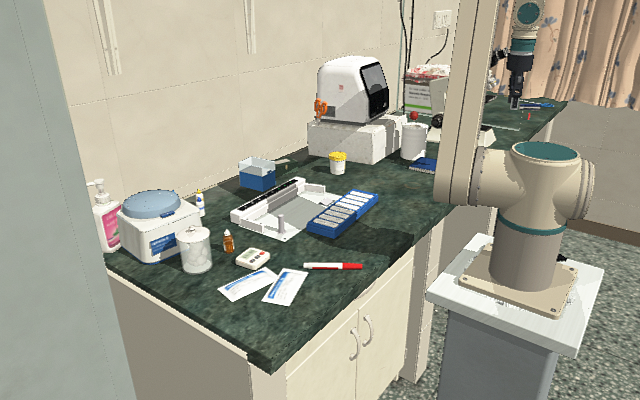

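```bash
cat >> h.py <<'E'
L={"tray":{"tray":(0,0,0),"tray_left":(-44,135,10),"tray_right":(-44,-135,10)},
"dock":{"dock":(0,0,0),"dock_back":(47,0,24),"left_cheek":(-21,138,24),"right_cheek":(-18,-157,24),"post":(-59,115,50)}}
def fit(obj,cams):
    A=[];B=[]
    for n,c in cams.items():
        for t,m in L[obj].items():
            d=[(x["confidence"],w(c,x["point"])) for x in r.landmark_of(n,t)]
            d=[x for x in d if x[0]>.5 and abs(x[1][2]-m[2]/1e3)<.009]
            if d: A.append(m[:2]);B.append(d[0][1][:2]*1e3)
    return kab(A,B)
def kab(A,B):
    A=np.array(A,float);B=np.array(B,float);ok=np.ones(len(A),bool)
    for _ in range(2):
        a=A[ok].mean(0);b=B[ok].mean(0);H=(A[ok]-a).T@(B[ok]-b)
        th=np.arctan2(H[0,1]-H[1,0],H[0,0]+H[1,1]);M=np.array([[np.cos(th),-np.sin(th)],[np.sin(th),np.cos(th)]])
        t=b-M@a;e=np.linalg.norm(A@M.T+t-B,axis=1)
        ok=e<max(8,1.1*np.median(e))
    return t,np.degrees(th),e.round(1)
def blob(c,n):  # tray by blue pixels + depth, top camera: points on rim/sides in world
    hsv=cv2.cvtColor(c["img"],cv2.COLOR_RGB2HSV)
    v,u=np.mgrid[:400,:640];z=c["range_z"]
    p=np.stack([(u-c["cx"])/c["fx"]*z,-(v-c["cy"])/c["fy"]*z,-z,np.ones_like(z)],-1)@c["cam_to_world"].T
    return hsv,p[...,:3]
def trayfit(c,n="top"):
    hsv,p=blob(c,n);s=max(r.silhouettes(n,"tray"),key=lambda d:d["confidence"])["pixels"]
    q=p[s&(c["range_z"]>0)]; q=q[(q[:,2]>.006)&(q[:,2]<.04)]
    rc=cv2.minAreaRect((q[:,:2]*1e3).astype(np.float32)); return rc,s.sum()
E
cat > look.py <<'E'
from h import *
import sys
k=sys.argv[1]
cams={n:r.read_camera(n) for n in ["top","scene"]}
for n in cams: save(cams[n],n+k)
import json
if len(sys.argv)>2:
    D=fit("dock",cams); print("dock",D); json.dump([list(D[0]),D[1]],open("dock.json","w"))
d,dy=json.load(open("dock.json"));d=np.array(d)
T=fit("tray",cams);print("tray",T)
try: print("rect",trayfit(cams["top"]))
except Exception as e: print(e)
M=R.from_euler("z",dy,degrees=True).as_matrix()[:2,:2]
print("tray in dock",(M.T@(T[0]-d)).round(1),round(T[1]-dy,2))
s=r.get_state();m=R.from_rotvec(s["ee_rot"]).as_matrix()
print("tcp dock",(M.T@(s["ee_pos"][:2]*1e3-d)).round(1),"z",s["ee_pos"][2].round(4),"tooly",m[:2,1].round(3),"t",s["t"],s["force"].round(1),s["finger_gap"])
E
python3 look.py 1 d
```

```text
dock (array([632.58649727,  40.37047491]), np.float64(3.5035704544726634), array([3. , 4.1, 2.9, 2.6, 3.3, 4. , 1.4, 0.6, 0.9]))
tray (array([487.30618677, -29.41690003]), np.float64(4.994455666116507), array([0.3, 1.5, 2.3, 2.2, 0.9, 1.4]))
rect (((487.4716796875, -27.2281494140625), (88.2574462890625, 268.99853515625), 5.595965385437012), np.int64(2737))
tray in dock [-149.3  -60.8] 1.49
tcp dock [-447.6 -598.3] z 0.1947 tooly [ 0.356 -0.935] t 2.25 [ 0.1 -0.9 -0. ] 1.0021928266490783
```

```bash
python3 - <<'E'
from h import *
import json
c=r.read_camera("top"); hsv,p=blob(c,"top"); np.savez("top2.npz",p=p,img=c["img"])
d,dy=json.load(open("dock.json"));d=np.array(d)
M=R.from_euler("z",dy,degrees=True).as_matrix()[:2,:2]
q=p[c["range_z"]>0]*1e3; xy=(q[:,:2]-d)@M; z=q[:,2]
def band(m): return xy[m],z[m]
m=(z>40)&(z<60)&(abs(xy[:,0]+59)<25)&(abs(xy[:,1]-115)<25); print("post",xy[m].mean(0),m.sum(),xy[m].min(0),xy[m].max(0))
for y0 in range(-120,130,30):
    m=(z>14)&(z<45)&(abs(xy[:,1]-y0)<8)&(xy[:,0]>20)&(xy[:,0]<130); print(y0,xy[m,0].min().round(1),xy[m,0].max().round(1),end=" | ")
print()
for x0 in (-10,5,20,35):
    m=(z>12)&(z<30)&(abs(xy[:,0]-x0)<6)
    l=m&(xy[:,1]>120)&(xy[:,1]<165); rr=m&(xy[:,1]<-120)&(xy[:,1]>-180)
    print(x0,"L",xy[l,1].min().round(1),xy[l,1].max().round(1),"R",xy[rr,1].min().round(1),xy[rr,1].max().round(1))
E
```

```text
post [-59.04710637 116.70443949] 25 [-65.26290648 109.21827177] [-52.62569532 124.04845745]
-120 46.2 94.0 | -90 45.9 94.9 | -60 45.8 92.8 | -30 46.1 94.2 | 0 46.5 94.5 | 30 46.3 93.1 | 60 46.1 94.4 | 90 46.6 95.7 | 120 46.7 93.4 | 
-10 L 141.3 148.0 R -162.1 -152.6
5 L 140.7 149.6 R -160.1 -148.1
20 L 139.9 149.1 R -155.5 -143.9
35 L 139.8 148.3 R -150.4 -139.2
```

```bash
cat > go.py <<'E'
# usage: go.py frame x y z toolyaw(deg, of -tool_y->frame y) ; tells turn and shifts (units) with turn done first
from h import *
import sys,json
d,dy=json.load(open("dock.json")); 
fr=sys.argv[1]; x,y,z,a=map(float,sys.argv[2:6])
if fr=="dock": o,oy=d,dy
elif fr=="tray": tx,ty,to=json.load(open("tray.json")); o,oy=(tx,ty),to
M=R.from_euler("z",oy,degrees=True).as_matrix()[:2,:2]
g=np.array(o)+M@[x,y]
s=r.get_state();m=R.from_rotvec(s["ee_rot"]).as_matrix()
cur=np.degrees(np.arctan2(m[1,1],m[0,1])); want=oy+a-90   # a=0: tool y = -frame y
turn=-((want-cur+180)%360-180)
c,sn=np.cos(np.radians(want)),np.sin(np.radians(want))
ty_=np.array([c,sn]); tz=np.array([sn,-c])
dl=g-s["ee_pos"][:2]*1e3
print("turn",round(turn/4,2),"shift units x,y,z",round((s["ee_pos"][2]*1e3-z)/30,3),round(dl@ty_/30,3),round(dl@tz/30,3),"world goal",g.round(1),"tilt",m[:,0].round(3),"F",s["force"].round(1),"t",s["t"])
E
python3 - <<'E'
import json,numpy as np
d,dy=json.load(open("dock.json"));a=np.radians(dy)
d=[d[0]-1.7*np.sin(a),d[1]+1.7*np.cos(a)];json.dump([d,dy],open("dock.json","w"))
json.dump([487.4,-27.8,5.3],open("tray.json","w"));print(d)
E
python3 go.py tray -85 75 60 0
```

```text
[np.float64(632.4826090129131), np.float64(42.067297593642664)]
turn 3.89 shift units x,y,z 4.49 -20.148 -7.677 world goal [395.8  39. ] tilt [-0. -0. -1.] F [-0.1 -0.9  0. ] t 2.3
```

>>> move_arm([
  [[0.4,0,0],1,0],
  [[0.5,0,0],1,0],
  [[0.5,0,0],1,0],
  [[0.5,0,0],0.89,0],
  [[0,-0.95,-0.36],0,0],
  [[0,-0.95,-0.36],0,0],
  [[0,-0.95,-0.36],0,0],
  [[0,-0.95,-0.36],0,0],
])

```text
t: 3.1
ee_pos: [0.2551, -0.4656, 0.1376]
ee_rot: [2.174, 0.1, -2.174]
force: [0.5, -0.8, -0.6]
finger_gap: 0.498
```

>>> move_arm([
  [[0,-0.95,-0.36],0,0],
  [[0,-0.95,-0.36],0,0],
  [[0,-0.95,-0.36],0,0],
  [[0,-0.95,-0.36],0,0],
  [[0,-0.95,-0.36],0,0],
  [[0,-0.95,-0.36],0,0],
  [[0,-0.95,-0.36],0,0],
  [[0,-0.95,-0.36],0,0],
])

```text
t: 3.9
ee_pos: [0.3202, -0.2305, 0.1379]
ee_rot: [2.175, 0.1, -2.174]
force: [-0.3, -0.2, -0.4]
finger_gap: 0.498
```

```bash
python3 go.py tray -80 75 30 0
```

```text
turn -0.01 shift units x,y,z 3.598 -8.714 -3.507 world goal [400.8  39.5] tilt [ 0.001 -0.    -1.   ] F [-0.3 -0.2 -0.4] t 3.9
```

>>> move_arm([
  [[0.3,-1,-0.4],0,0],
  [[0.4,-1,-0.4],0,0],
  [[0.5,-1,-0.4],0,0],
  [[0.5,-1,-0.4],0,0],
  [[0.5,-1,-0.4],0,0],
  [[0.5,-1,-0.4],0,0],
  [[0.5,-1,-0.4],0,0],
  [[0.4,-1,-0.4],0,0],
])

```text
t: 4.7
ee_pos: [0.3936, 0.0175, 0.0293]
ee_rot: [2.175, 0.1, -2.174]
force: [0.3, -0.1, 0.1]
finger_gap: 0.502
```

```bash
python3 go.py tray -64 75 7 0; python3 - <<'E'
from h import *
c=r.read_camera("wrist");save(c,"w1")
E
```

```text
turn -0.0 shift units x,y,z 0.742 -0.706 -0.839 world goal [416.7  41. ] tilt [ 0. -0. -1.] F [ 0.3 -0.1  0.1] t 4.7
```

View pics/w1.png

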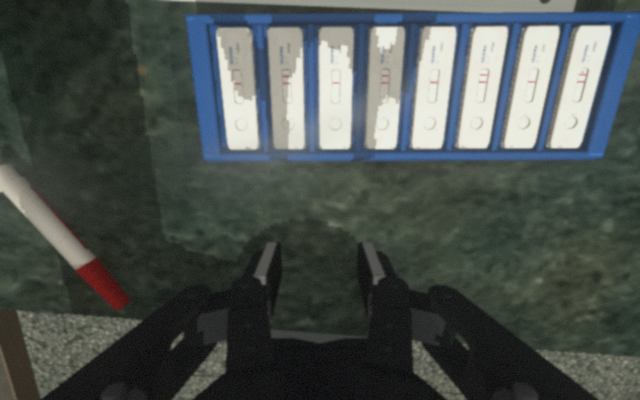

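>>> move_arm([
  [[0.2,-0.3,-0.2],0,0],
  [[0.2,-0.3,-0.2],0,0],
  [[0.2,-0.1,-0.2],0,0],
  [[0.14,0,-0.2],0,0],
  [[0,0,-0.1],0,0],
  [[0,0,-0.1],0,0],
  [[0,0,-0.1],0,0],
  [[0,0,0],0,0],
])

```text
t: 5.55
ee_pos: [0.4252, 0.0398, 0.0079]
ee_rot: [2.176, 0.1, -2.173]
force: [-0.1, -0.4, -0.1]
finger_gap: 0.5
```

```bash
python3 go.py tray -55 75 7 0; python3 - <<'E'
from h import *
c=r.read_camera("wrist");save(c,"w2")
E
```

```text
turn -0.01 shift units x,y,z 0.029 -0.064 -0.022 world goal [425.7  41.8] tilt [ 0.001 -0.    -1.   ] F [-0.1 -0.4 -0.1] t 5.55
```

View pics/w2.png

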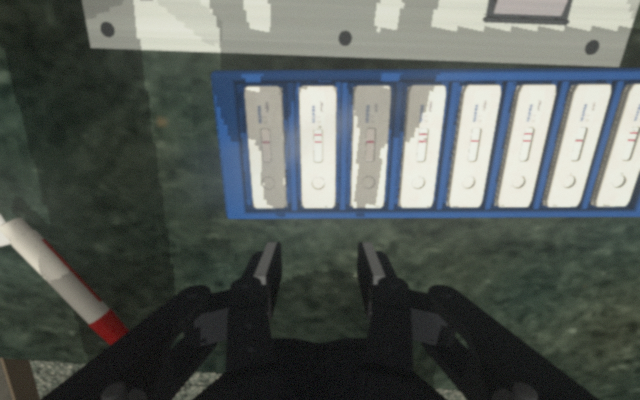

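>>> move_arm([
  [[0,0,-0.1],0,0],
  [[0,-0.04,-0.11],0.3,0],
  [[0,-0.04,-0.11],0.3,0],
  [[0,-0.04,-0.11],0.3,0],
  [[0,-0.04,-0.11],0.3,0],
  [[0,-0.04,-0.11],0.3,0],
  [[0,-0.04,-0.11],0.3,0],
  [[0,-0.04,-0.11],0.3,0],
])

```text
t: 6.4
ee_pos: [0.4502, 0.0445, 0.0075]
ee_rot: [-2.195, 0.047, 2.195]
force: [-0.9, 0.6, 0.1]
finger_gap: 0.501
```

```bash
python3 - <<'E'
from h import *
c=r.read_camera("wrist");save(c,"w3")
c=r.read_camera("top");print(trayfit(c)); s=r.get_state();print(s["force"],s["ee_pos"],R.from_rotvec(s["ee_rot"]).as_matrix()[:2,1])
E
```

```text
(((489.5463562011719, -49.62567901611328), (87.57196807861328, 224.83975219726562), 5.2645955085754395), np.int64(1513))
[-0.3654091   0.06139881  0.52279796] [0.45019532 0.04381616 0.00753822] [-0.04833718 -0.99882227]
```

View pics/w3.png

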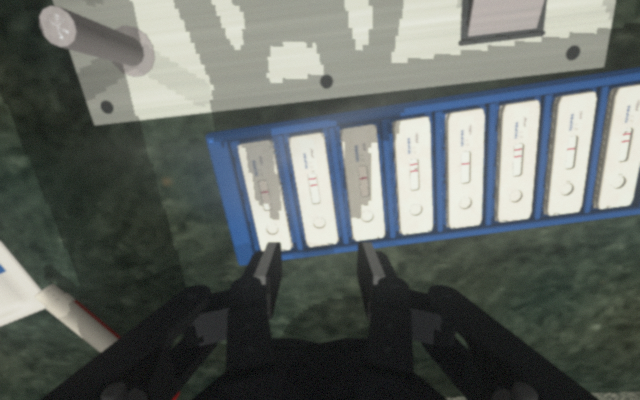

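```bash
python3 - <<'E'
from h import *
cams={n:r.read_camera(n) for n in ["wrist","scene"]}
c=cams["wrist"];hsv,p=blob(c,"wrist")
for v,u in [(246,268),(260,268),(246,370),(260,372),(275,272),(252,256),(247,300),(245,320),(240,330),(236,400),(300,320)]: print(v,u,p[v,u].round(4))
print(fit("tray",cams)); save(cams["scene"],"s3")
cv2.imwrite("pics/s3c.png",cv2.resize(cams["scene"]["img"][150:300,200:440,::-1],None,fx=3,fy=3))
E
```

```text
246 268 [0.4622 0.0698 0.0549]
260 268 [0.4619 0.0671 0.0695]
246 370 [0.4596 0.0165 0.0547]
260 372 [0.46   0.0182 0.0702]
275 272 [0.4585 0.0643 0.0771]
252 256 [0.4412 0.0864 0.0197]
247 300 [0.4452 0.0564 0.023 ]
245 320 [0.4471 0.0433 0.0253]
240 330 [0.4498 0.0368 0.0241]
236 400 [ 0.4495 -0.0084  0.0219]
300 320 [ 3.871e-01  4.620e-02 -1.000e-04]
(array([489.24065497, -29.68333051]), np.float64(5.013047480187833), array([4. , 1. , 0.9, 1.8, 3.7, 2.4]))
```

View pics/s3c.png

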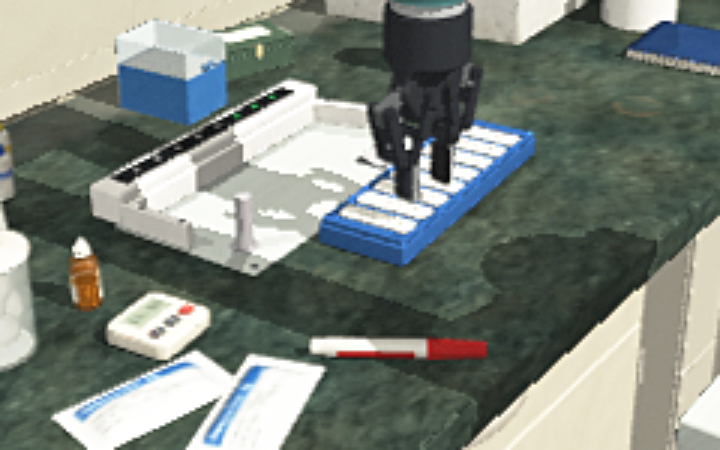

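```bash
python3 - <<'E'
from h import *
c=r.read_camera("scene");hsv,p=blob(c,"scene")
m=(hsv[...,2]<75)&(c["range_z"]>0)
box=np.zeros_like(m);box[170:222,320:365]=1
m&=box&(p[...,2]>.01)
i=np.argwhere(m);q=p[m]
for v in range(190,222,2):
    k=i[:,0]==v
    if k.any(): print(v,[ (int(u),(p[v,u]*1e3).round().astype(int).tolist()) for u in i[k,1][::3]])
E
```

```text
190 [(323, [463, 105, 131]), (326, [451, 110, 136]), (329, [442, 109, 138]), (332, [442, 97, 133]), (336, [450, 68, 121]), (339, [442, 67, 123]), (342, [434, 64, 124]), (345, [451, 25, 105]), (348, [439, 28, 110]), (351, [434, 23, 109]), (354, [437, 3, 101])]
192 [(324, [460, 105, 126]), (327, [448, 109, 131]), (330, [444, 102, 129]), (333, [440, 95, 128]), (336, [452, 64, 113]), (340, [437, 68, 119]), (343, [434, 60, 117]), (346, [454, 15, 95]), (349, [436, 28, 104]), (352, [436, 14, 99]), (355, [434, 3, 96])]
194 [(324, [462, 103, 119]), (327, [451, 106, 123]), (330, [441, 106, 126]), (333, [440, 95, 122]), (336, [446, 74, 113]), (339, [437, 73, 115]), (342, [433, 65, 113]), (345, [455, 19, 91]), (348, [444, 20, 94]), (351, [438, 15, 94])]
196 [(325, [459, 103, 114]), (328, [451, 101, 116]), (331, [440, 104, 120]), (338, [439, 75, 110]), (341, [434, 67, 108]), (348, [445, 19, 87]), (351, [437, 16, 88])]
198 [(325, [461, 100, 107]), (328, [459, 89, 104]), (332, [440, 99, 113]), (338, [438, 76, 105]), (345, [454, 20, 79]), (348, [443, 22, 83])]
200 [(326, [459, 99, 102]), (329, [453, 93, 101]), (332, [439, 100, 108]), (335, [446, 77, 97]), (338, [438, 76, 99]), (345, [453, 21, 74]), (348, [440, 26, 80])]
202 [(327, [456, 99, 97]), (330, [451, 92, 96]), (333, [441, 93, 99]), (336, [444, 76, 92]), (339, [440, 69, 90]), (346, [448, 23, 71]), (349, [438, 23, 73])]
204 [(331, [445, 97, 94]), (334, [438, 94, 95]), (337, [439, 78, 88]), (345, [452, 22, 63]), (348, [441, 24, 67])]
206 [(332, [454, 79, 79]), (335, [445, 79, 81]), (345, [451, 24, 58]), (348, [441, 23, 61])]
208 [(332, [453, 80, 74]), (335, [446, 78, 75]), (345, [450, 24, 53]), (348, [443, 21, 54])]
210 [(332, [453, 80, 68]), (335, [443, 81, 71]), (348, [442, 22, 48])]
212 [(332, [452, 81, 63]), (335, [445, 78, 64])]
214 [(332, [454, 79, 56]), (335, [445, 78, 58])]
```

```bash
python3 - <<'E'
import cv2
a=cv2.imread("pics/s3.png")[170:240,300:400]
cv2.imwrite("pics/s3d.png",cv2.resize(a,None,fx=7,fy=7,interpolation=cv2.INTER_NEAREST))
E
```

```text
(no output)
```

View pics/s3d.png

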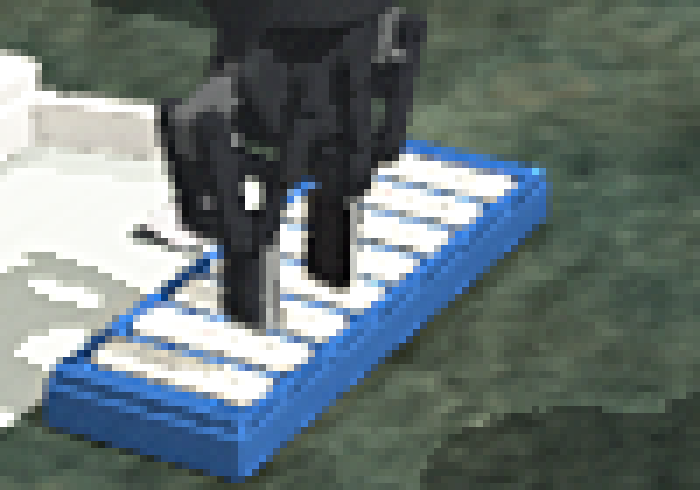

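>>> move_arm([
  [[0,0,0.4],-0.6,0],
  [[0,0,0.4],-0.6,0],
  [[0,0,0.5],-0.5,0],
  [[0,0,0.3],-0.4,0],
  [[0.1,0,0],0,0],
  [[0.2,0,0],0,0],
  [[0.2,0,0],0,0],
  [[0,0,0],0,0],
])

```text
t: 7.8
ee_pos: [0.4016, 0.0437, -0.0085]
ee_rot: [2.171, 0.112, -2.174]
force: [-0.2, -0.2, -0.7]
finger_gap: 0.502
```

```bash
cat > tip.py <<'E'
from h import *
import sys
c=r.read_camera("scene");hsv,p=blob(c,"scene")
s=r.get_state();e=s["ee_pos"]
# dark points near TCP axis
m=(hsv[...,2]<75)&(hsv[...,1]<110)&(c["range_z"]>0)&(np.linalg.norm(p[...,:2]-e[:2],axis=-1)<.05)&(p[...,2]>.004)&(p[...,2]<.12)
q=p[m]; k=np.argsort(q[:,2])[:6]; print("lowest dark",(q[k]*1e3).round(0).tolist(),"ee",e,s["force"].round(1),s["t"])
i=np.argwhere(m).mean(0).astype(int)
v0,u0=max(0,i[0]-50),max(0,i[1]-60)
cv2.imwrite(f"pics/{sys.argv[1]}.png",cv2.resize(c["img"][v0:v0+100,u0:u0+130,::-1],None,fx=5,fy=5,interpolation=cv2.INTER_NEAREST))
E
python3 tip.py t1;python3 go.py tray -75 75 7 0
```

```text
lowest dark [[407.0, 21.0, 28.0], [405.0, 20.0, 29.0], [399.0, 18.0, 30.0], [395.0, 25.0, 31.0], [399.0, 23.0, 32.0], [395.0, 20.0, 32.0]] ee [ 0.40178195  0.04368841 -0.00813439] [-0.7 -0.2 -0.5] 7.85
turn 0.09 shift units x,y,z -0.504 0.136 -0.122 world goal [405.8  40. ] tilt [-0.001  0.004 -1.   ] F [-0.7 -0.2 -0.5] t 7.85
```

View pics/t1.png

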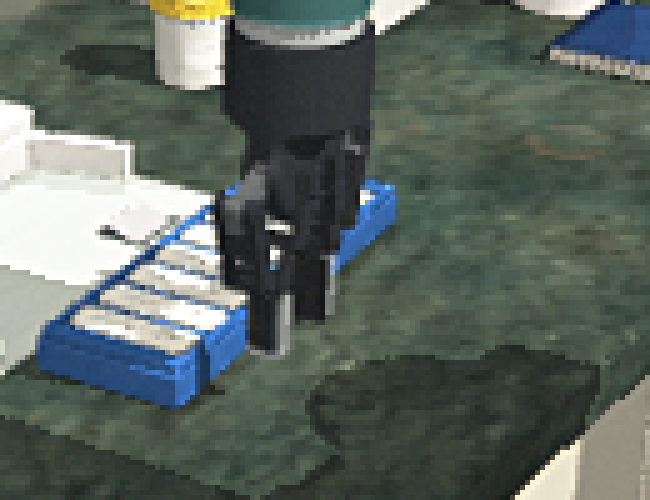

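>>> move_arm([
  [[0.1,0.07,0],0.09,0],
  [[0.1,0.07,0],0,0],
  [[0.1,0,0],0,0],
  [[0.1,0,0],0,0],
  [[0.05,0,0],0,0],
  [[0,0,0],0,0],
  [[0,0,0],0,0],
  [[0,0,0],0,0],
])

```text
t: 8.65
ee_pos: [0.4025, 0.0396, -0.0209]
ee_rot: [2.176, 0.106, -2.175]
force: [0.1, -0.5, 0.6]
finger_gap: 0.505
```

```bash
python3 tip.py t2;python3 go.py tray -75 75 7 0
```

```text
lowest dark [[412.0, 17.0, 16.0], [399.0, 19.0, 18.0], [406.0, 17.0, 18.0], [403.0, 16.0, 19.0], [396.0, 19.0, 19.0], [407.0, 20.0, 19.0]] ee [ 0.40252396  0.03956397 -0.02088707] [-0.3 -0.1 -1. ] 8.7
turn 0.01 shift units x,y,z -0.93 -0.003 -0.11 world goal [405.8  40. ] tilt [ 0.001  0.004 -1.   ] F [-0.3 -0.1 -1. ] t 8.7
```

View pics/t2.png

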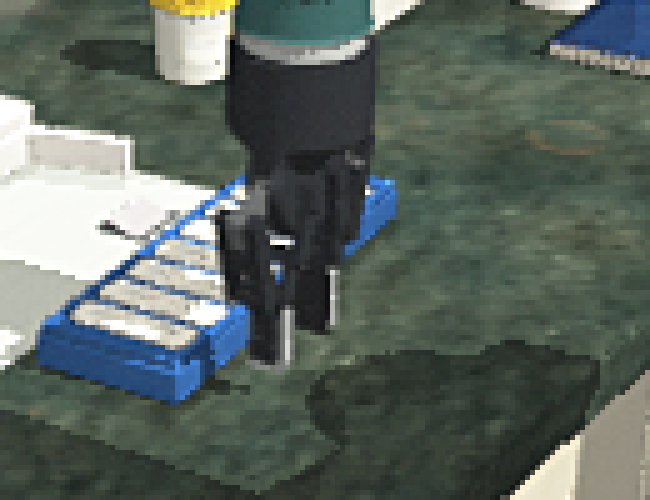

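>>> move_arm([
  [[0.06,0,-0.1],0,0],
  [[0.06,0,-0.2],0,0],
  [[0.05,0,-0.2],0,0],
  [[0,0,-0.15],0,0],
  [[0,0,-0.1],0,0],
  [[0,0,-0.05],0,0],
  [[0,0,-0.05],0,0],
  [[0,0,-0.05],0,0],
])

```text
t: 9.5
ee_pos: [0.4274, 0.0422, -0.0265]
ee_rot: [2.173, 0.106, -2.179]
force: [-4.6, 0.4, 2.8]
finger_gap: 0.504
```

```bash
python3 tip.py t3;python3 go.py tray -55 75 7 0
```

```text
lowest dark [[423.0, 20.0, 11.0], [427.0, 18.0, 12.0], [429.0, 21.0, 12.0], [435.0, 21.0, 14.0], [432.0, 20.0, 14.0], [421.0, 23.0, 16.0]] ee [ 0.42780443  0.04225494 -0.02644871] [-2.6  0.7  1. ] 9.55
turn 0.0 shift units x,y,z -1.115 0.009 0.071 world goal [425.7  41.8] tilt [-0.002  0.005 -1.   ] F [-2.6  0.7  1. ] t 9.55
```

View pics/t3.png

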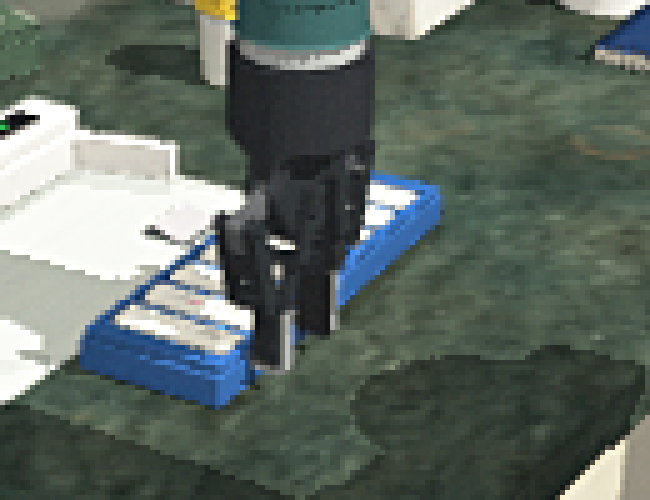

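>>> move_arm([
  [[0,-0.04,-0.11],0.31,0],
  [[0,-0.04,-0.11],0.31,0],
  [[0,-0.04,-0.11],0.31,0],
  [[0,-0.04,-0.11],0.31,0],
  [[0,-0.04,-0.11],0.31,0],
  [[0,-0.04,-0.11],0.31,0],
  [[0,-0.04,-0.11],0.31,0],
  [[0,-0.04,-0.11],0.31,0],
])

```text
t: 10.35
ee_pos: [0.4547, 0.0398, -0.0261]
ee_rot: [-2.181, 0.054, 2.181]
force: [-2.8, 1.8, -0.2]
finger_gap: 0.498
```

```bash
python3 tip.py t4;python3 look.py 4
```

```text
lowest dark [[447.0, 13.0, 10.0], [451.0, 17.0, 10.0], [447.0, 18.0, 12.0], [459.0, 15.0, 13.0], [453.0, 19.0, 13.0], [451.0, 17.0, 13.0]] ee [ 0.45562083  0.03871645 -0.02593882] [-0.4  0.1 -1.8] 10.4
tray (array([504.57219326, -32.40933039]), np.float64(-4.0819608748678), array([3. , 1.8, 2. , 5.3, 3.7]))
rect (((504.25665283203125, -30.59600830078125), (269.7586669921875, 87.7308578491211), 86.1895523071289), np.int64(1768))
tray in dock [-132.2  -66.5] -7.59
tcp dock [-177.3    8.4] z -0.0259 tooly [-0.064 -0.998] t 10.85 [ 0.1 -0.1  0.4] 0.5025588233214834
```

View pics/t4.png

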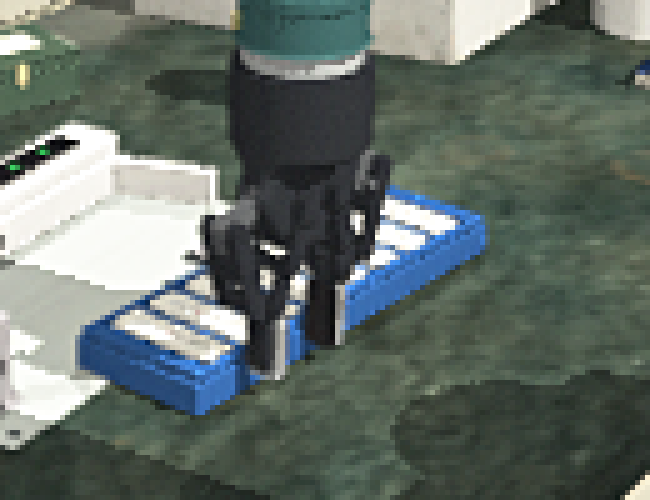

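>>> move_arm([
  [[0,-0.04,-0.12],0.34,0],
  [[0,-0.04,-0.12],0.34,0],
  [[0,-0.04,-0.12],0.34,0],
  [[0,-0.04,-0.12],0.34,0],
  [[0,-0.04,-0.12],0.34,0],
  [[0,-0.04,-0.12],0.34,0],
  [[0,-0.04,-0.12],0.34,0],
  [[0,-0.04,-0.12],0.34,0],
])

```text
t: 11.65
ee_pos: [0.4771, -0.0058, -0.0259]
ee_rot: [-2.096, 0.136, 2.101]
force: [-2.8, 2.1, 0.4]
finger_gap: 0.499
```

```bash
python3 look.py 5
```

```text
tray (array([524.52594941, -52.21539141]), np.float64(-10.643248358008979), array([0.8, 3.1, 1.9, 4.6, 0.1, 2.7]))
rect (((522.6546020507812, -50.917877197265625), (268.21197509765625, 86.30764770507812), 79.42156219482422), np.int64(1311))
tray in dock [-113.5  -87.5] -14.15
tcp dock [-156.9  -38.1] z -0.0254 tooly [-0.183 -0.982] t 12.1 [ 0.2 -0.6 -0.5] 0.49869042379799855
```

View pics/top5.png

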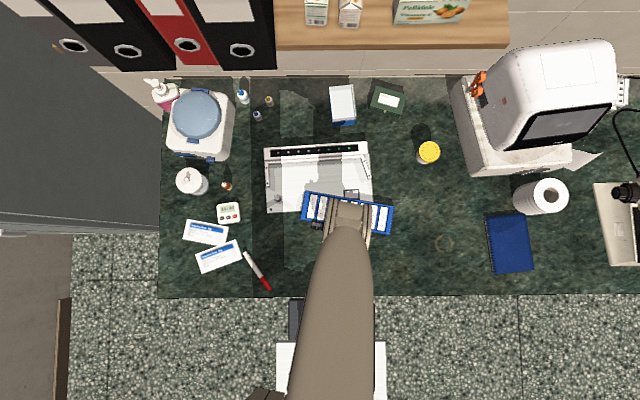

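```bash
python3 - <<'E'
from h import *
s=r.get_state();print(s["q"],s["joint_vel"],s["tau"],s["ee_pos"],s["ee_rot"],s["force"],s["ft_torque"],s["t"])
E
```

```text
[-0.18474022  0.25173558 -0.59173214  0.73236228  0.0545808   3.14058788] [ 0.00057575 -0.00049438 -0.00155785  0.00378338 -0.00018752 -0.00073321] [-6.85037021e-02 -3.46827722e+01  2.10241663e+01  3.40748113e-02
  1.46991648e-01  3.16657224e-04] [ 0.47819861 -0.00555264 -0.02538469] [-2.09998439  0.13579646  2.09987676] [ 0.21048926 -0.5856458  -0.47005701] [-0.0209027   0.00845083 -0.03440573] 12.1
```

>>> move_arm([
  [[0,0,0.3],-0.5,0],
  [[0,0,0.6],-1,0],
  [[-0.3,0,0.6],-1,0],
  [[-0.8,0,0],-1,0],
  [[-0.8,0,0],-1,0],
  [[-0.5,0,0],-1,0],
  [[0,0,0],-1,0],
  [[0,0,0],-1,0],
])

```text
t: 12.9
ee_pos: [0.4338, -0.0039, 0.0475]
ee_rot: [2.073, 0.41, -2.04]
force: [0.3, -0.2, -0.5]
finger_gap: 0.499
```

>>> move_arm([
  [[0,0,0],-1,0],
  [[0,0,0],-1,0],
  [[0,0,0],-1,0],
  [[0,0,0],-1,0],
  [[0,0,0],-1,0],
  [[0,0,0],-1,0],
  [[0,0,0],-1,0],
  [[0,0,0],-1,0],
])

```text
t: 13.7
ee_pos: [0.4329, -0.0036, 0.0465]
ee_rot: [1.723, 0.865, -1.67]
force: [0.2, 1.2, 0.2]
finger_gap: 0.502
```

>>> move_arm([
  [[0,0,0],-1,0],
  [[0,0,0],-1,0],
  [[0,0,0],-1,0],
  [[0,0,0],-1,0],
  [[0,0,0],-1,0],
  [[0,0,0],-1,0],
  [[0,0,0],-1,0],
  [[0,0,0],-1,0],
])

```text
t: 14.5
ee_pos: [0.4329, -0.0037, 0.0465]
ee_rot: [1.333, 1.194, -1.263]
force: [0.0, 0.6, 1.4]
finger_gap: 0.497
```

>>> move_arm([
  [[0,0,0],-1,0],
  [[0,0,0],-1,0],
  [[0,0,0],-1,0],
  [[0,0,0],-1,0],
  [[0,0,0],-1,0],
  [[0,0,0],-1,0],
  [[0,0,0],-1,0],
  [[0,0,0],-1,0],
])

```text
t: 15.3
ee_pos: [0.4329, -0.0037, 0.0466]
ee_rot: [0.917, 1.414, -0.837]
force: [0.7, -1.1, -0.1]
finger_gap: 0.498
```

>>> move_arm([
  [[0,0,0],-1,0],
  [[0,0,0],-1,0],
  [[0,0,0],-1,0],
  [[0,0,0],-1,0],
  [[0,0,0],-1,0],
  [[0,0,0],-1,0],
  [[0,0,0],-1,0],
  [[0,0,0],-1,0],
])

```text
t: 16.1
ee_pos: [0.4329, -0.0036, 0.0465]
ee_rot: [0.486, 1.536, -0.4]
force: [-0.2, 0.1, -0.7]
finger_gap: 0.503
```

```bash
echo "[522.7,-50.9,-10.6]">tray.json; python3 go.py tray -85 0 20 180; python3 -c "
from h import *
print(r.get_state()['q'])"
```

```text
turn -5.45 shift units x,y,z 0.884 -0.998 0.398 world goal [439.2 -35.3] tilt [ 0.005  0.055 -0.998] F [-0.2  0.1 -0.7] t 16.1
[-0.19984288  0.0734725  -0.61535811  0.88838308  0.05454659  0.36491885]
```

```bash
cat > go.py <<'E'
# go.py frame x y z(tip) a : tool y at a-90 deg in frame; turn first, then shifts (units). tip = ee - 37mm*toolx
from h import *
import sys,json
d,dy=json.load(open("dock.json")); fr=sys.argv[1]; x,y,z,a=map(float,sys.argv[2:6])
if fr=="dock": o,oy=d,dy
else: tx,ty,oy=json.load(open("tray.json")); o=(tx,ty)
M=R.from_euler("z",oy,degrees=True).as_matrix()[:2,:2]
g=np.r_[np.array(o)+M@[x,y],z]
s=r.get_state();m=R.from_rotvec(s["ee_rot"])
f=lambda t:(m*R.from_rotvec([np.radians(t),0,0])).as_matrix()
cur=f(0); w0=oy+a-90; turn=-((w0-np.degrees(np.arctan2(cur[1,1],cur[0,1]))+180)%360-180)
n=f(turn); tip=s["ee_pos"]*1e3-37*n[:,0]
print("turn",round(turn/4,2),"shift x,y,z",(n.T@(g-tip)/30).round(3),"tip in frame",(M.T@(tip[:2]-o)).round(1),tip[2].round(1),"F",s["force"].round(1),"q6",s["q"][5].round(2),"t",s["t"])
E
python3 go.py tray -85 0 60 180
```

```text
turn -5.45 shift x,y,z [ 0.728 -0.972  0.394] tip in frame [-96.7  27.9] 83.5 F [-0.2  0.1 -0.7] q6 0.36 t 16.1
```

>>> move_arm([
  [[0,0,0],-1,0],
  [[0,0,0],-1,0],
  [[0,0,0],-1,0],
  [[0,0,0],-1,0],
  [[0,0,0],-1,0],
  [[0,0,0],-0.45,0],
  [[0.3,-0.5,0.1],0,0],
  [[0.4,-0.45,0.1],0,0],
])

```text
t: 16.9
ee_pos: [0.4345, -0.0322, 0.0242]
ee_rot: [0.189, 1.564, -0.104]
force: [1.0, 1.1, 0.4]
finger_gap: 0.5
```

```bash
python3 - <<'E'
from h import *
c=r.read_camera("wrist");save(c,"w6")
c=r.read_camera("top");print(trayfit(c));
E
python3 go.py tray -75 0 10 180
```

```text
(((524.156494140625, -51.770294189453125), (269.80999755859375, 87.94586181640625), 79.31077575683594), np.int64(2362))
turn -0.07 shift x,y,z [ 1.651 -0.091  0.583] tip in frame [-92.1   0. ] 59.8 F [-0.3  0.1 -2. ] q6 -0.08 t 17.05
```

View pics/w6.png

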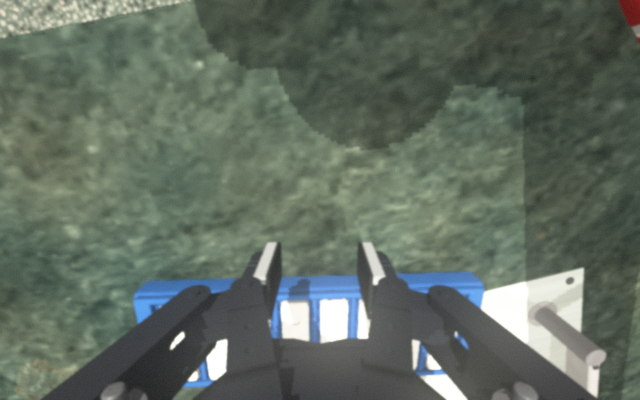

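>>> move_arm([
  [[0.4,-0.05,0],-0.07,0],
  [[0.5,-0.05,0],0,0],
  [[0.4,0,0.1],0,0],
  [[0.3,0,0.2],0,0],
  [[0.05,0,0.3],0,0],
  [[0,0,0.3],0,0],
  [[0,0,0.15],0,0],
  [[0,0,0.15],0,0],
])

```text
t: 17.85
ee_pos: [0.4698, -0.0387, -0.0255]
ee_rot: [0.187, 1.566, -0.1]
force: [0.3, 0.7, 0.0]
finger_gap: 0.501
```

```bash
echo "[524.2,-51.8,-10.7]">tray.json; python3 tip.py t7; python3 go.py tray 6.5 0 10 180
```

```text
lowest dark [[472.0, -66.0, 11.0], [460.0, -63.0, 13.0], [461.0, -60.0, 13.0], [467.0, -63.0, 13.0], [460.0, -63.0, 15.0], [470.0, -63.0, 16.0]] ee [ 0.47050915 -0.03896141 -0.02538679] [ 1.1  0.1 -0.1] 17.9
turn 0.05 shift x,y,z [ 0.042 -0.024  2.05 ] tip in frame [-55.    0.6] 11.6 F [ 1.1  0.1 -0.1] q6 -0.08 t 17.9
```

View pics/t7.png

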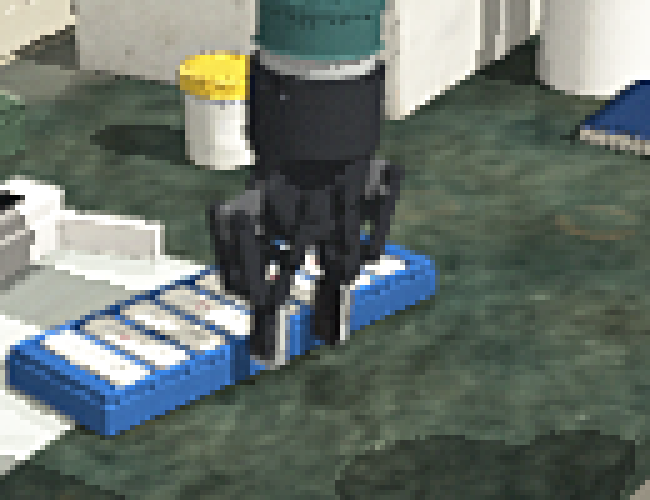

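>>> move_arm([
  [[0,0,0.1],0,0],
  [[0,0,0.15],0,0],
  [[0,0,0.15],0,0],
  [[0,0,0.15],0,0],
  [[0,0,0.15],0,0],
  [[0,0,0.15],0,0],
  [[0,0,0.15],0,0],
  [[0,0,0.15],0,0],
])

```text
t: 18.7
ee_pos: [0.499, -0.0438, -0.0268]
ee_rot: [0.188, 1.573, -0.1]
force: [-5.2, 1.3, 4.2]
finger_gap: 0.501
```

```bash
python3 go.py tray 6.5 0 10 180; python3 look.py 7
```

```text
turn 0.05 shift x,y,z [-0.01  -0.038  1.075] tip in frame [-25.8   1.1] 10.2 F [-5.2  1.3  4.2] q6 -0.07 t 18.7
tray (array([552.7904768 , -57.33337285]), np.float64(-10.704425405955151), array([3.1, 2.9, 3.8, 1.2, 2.6, 4.3]))
rect (((551.3258056640625, -56.0050048828125), (269.9936828613281, 88.4028091430664), 79.4994125366211), np.int64(1209))
tray in dock [-85.6 -94.3] -14.21
tcp dock [-135.6  -78.5] z -0.0264 tooly [0.182 0.982] t 19.15 [-0.8  0.4 -0.5] 0.5015905784912079
```

>>> move_arm([
  [[0,0,0.14],0,0],
  [[-0.01,0,0.14],0,0],
  [[-0.01,0,0.14],0,0],
  [[-0.01,0,0.14],0,0],
  [[-0.01,0,0.14],0,0],
  [[0,0,0.14],0,0],
  [[0,0,0.13],0,0],
  [[0,0,0.1],0,0],
])

```text
t: 19.95
ee_pos: [0.5342, -0.0507, -0.0253]
ee_rot: [0.187, 1.567, -0.1]
force: [-2.2, -0.1, -0.5]
finger_gap: 0.497
```

>>> move_arm([
  [[0,0,-0.3],0,0],
  [[0,0,-0.6],0,0],
  [[-0.3,0,-0.6],0,0],
  [[-0.6,0,0],0,0],
  [[-0.6,-0.5,0],0,0],
  [[-0.3,-1,0],0,0],
  [[0,-1,0],0,0],
  [[0,-1,0],0,0],
])

```text
t: 20.75
ee_pos: [0.4709, -0.1498, 0.0244]
ee_rot: [0.185, 1.564, -0.101]
force: [-0.2, 0.8, -0.2]
finger_gap: 0.502
```

```bash
python3 look.py 8
```

```text
tray (array([588.77860315, -65.89418383]), np.float64(-10.102024253956754), array([1.6, 3.4, 0.2, 1.4, 1.3]))
rect (((586.9910888671875, -63.010009765625), (269.8670654296875, 88.9456787109375), 79.5663070678711), np.int64(2729))
tray in dock [ -50.2 -105.1] -13.61
tcp dock [-173.6 -179.3] z 0.0232 tooly [0.18  0.982] t 21.2 [0.2 0.5 0.8] 0.49977375022916726
```

View pics/top8.png

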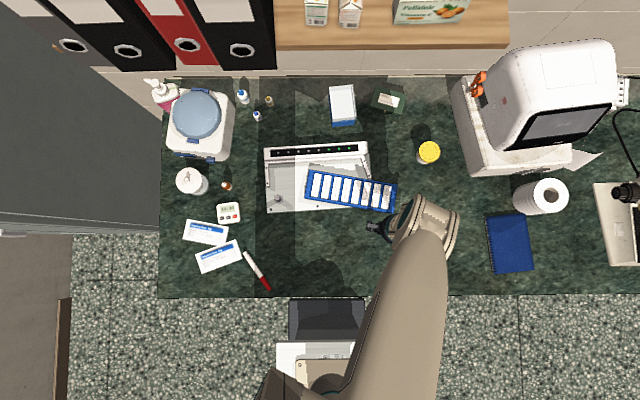

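```bash
echo "[587.0,-63.2,-10.4]">tray.json; python3 go.py tray 0 -185 60 90
```

```text
turn 22.5 shift x,y,z [-0.163  3.313  2.628] tip in frame [ -99.4 -106.1] 60.1 F [0.2 0.5 0.8] q6 -0.29 t 21.2
```

>>> move_arm([
  [[0,-0.9,0],0,0],
  [[0,-0.9,0],0,0],
  [[-0.1,-0.83,0],0,0],
  [[-0.1,0,0.83],0,0],
  [[0,0,0.83],0,0],
  [[0,0,0.83],0,0],
  [[0,0,0.82],0,0],
  [[0,0,0],0.5,0],
])

```text
t: 22.0
ee_pos: [0.5576, -0.2449, 0.0246]
ee_rot: [0.212, 1.562, -0.128]
force: [-0.7, 0.3, -0.5]
finger_gap: 0.502
```

>>> move_arm([
  [[0,0,0],1,0],
  [[0,0,0],1,0],
  [[0,0,0],1,0],
  [[0,0,0],1,0],
  [[0,0,0],1,0],
  [[0,0,0],1,0],
  [[0,0,0],1,0],
  [[0,0,0],1,0],
])

```text
t: 22.8
ee_pos: [0.5536, -0.2434, 0.024]
ee_rot: [0.652, 1.502, -0.567]
force: [0.2, 0.1, -0.5]
finger_gap: 0.5
```

>>> move_arm([
  [[0,0,0],1,0],
  [[0,0,0],1,0],
  [[0,0,0],1,0],
  [[0,0,0],1,0],
  [[0,0,0],1,0],
  [[0,0,0],1,0],
  [[0,0,0],1,0],
  [[0,0,0],1,0],
])

```text
t: 23.6
ee_pos: [0.5536, -0.2434, 0.024]
ee_rot: [1.078, 1.343, -1.001]
force: [0.8, -0.0, -0.2]
finger_gap: 0.498
```

```bash
python3 go.py tray 0 -165 11 90
```

```text
turn 5.95 shift x,y,z [ 1.7    0.014 -0.582] tip in frame [-1.000e-01 -1.853e+02] 61.0 F [ 0.8 -0.  -0.2] q6 0.79 t 23.6
```

>>> move_arm([
  [[0.1,0,0],1,0],
  [[0.2,0,0],1,0],
  [[0.2,0,0],1,0],
  [[0.2,0,0],1,0],
  [[0.3,0,0],1,0],
  [[0.3,0,0],0.95,0],
  [[0.3,0,-0.1],0,0],
  [[0.1,0,-0.1],0,0],
])

```text
t: 24.4
ee_pos: [0.554, -0.2343, -0.0276]
ee_rot: [1.38, 1.164, -1.314]
force: [-0.2, -0.3, -0.3]
finger_gap: 0.5
```

```bash
python3 go.py tray 0 -146 11 90; python3 - <<'E'
from h import *
c=r.read_camera("wrist");save(c,"w9")
c=r.read_camera("top");print(trayfit(c));
E
python3 tip.py t9
```

```text
turn 0.06 shift x,y,z [ 0.     0.041 -1.01 ] tip in frame [  -1.2 -176.3] 9.3 F [-0.2 -0.3 -0.3] q6 1.21 t 24.4
(((586.850830078125, -63.161834716796875), (270.0203857421875, 88.7732162475586), 79.66465759277344), np.int64(2726))
lowest dark [[575.0, -251.0, 11.0], [576.0, -239.0, 11.0], [575.0, -245.0, 13.0], [576.0, -233.0, 13.0], [577.0, -247.0, 15.0], [575.0, -238.0, 15.0]] ee [ 0.55503356 -0.23537693 -0.02616502] [ 0.2 -0.2  0.5] 24.6
```

View pics/w9.png

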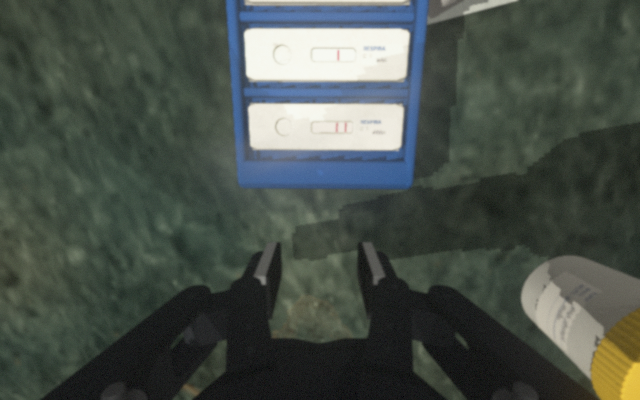

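View pics/t9.png

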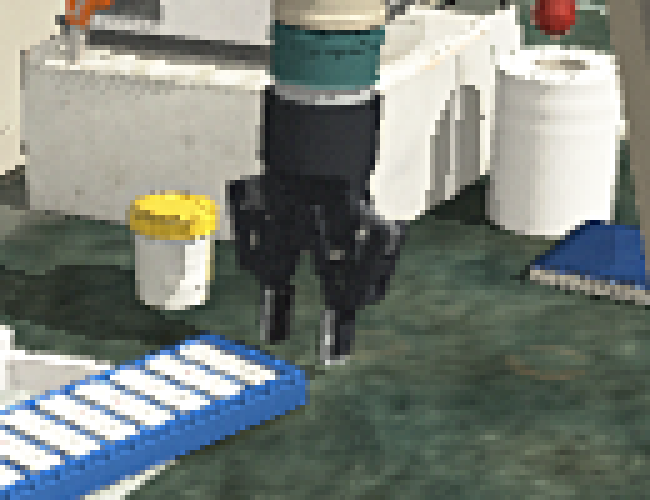

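>>> move_arm([
  [[0.01,0.02,-0.25],0.06,0],
  [[0.01,0.02,-0.25],0,0],
  [[0.01,0,-0.2],0,0],
  [[0.01,0,-0.15],0,0],
  [[0.01,0,-0.15],0,0],
  [[0.01,0,-0.15],0,0],
  [[0.01,0,-0.15],0,0],
  [[0.01,0,-0.15],0,0],
])

```text
t: 25.4
ee_pos: [0.5641, -0.1935, -0.0262]
ee_rot: [1.384, 1.157, -1.319]
force: [-0.6, -2.5, 0.7]
finger_gap: 0.5
```

```bash
python3 - <<'E'
from h import *
c=r.read_camera("top");print(trayfit(c));
E
python3 go.py tray -4 -52 11 90
```

```text
(((589.16357421875, -50.393798828125), (269.05523681640625, 87.6327133178711), 79.95829772949219), np.int64(2611))
turn -0.02 shift x,y,z [ 0.141 -0.17  -2.71 ] tip in frame [   1.1 -133.4] 10.7 F [ 0.2 -1.9  0.8] q6 1.29 t 25.5
```

>>> move_arm([
  [[0.01,-0.015,-0.17],0,0],
  [[0.01,-0.015,-0.17],0,0],
  [[0.01,-0.015,-0.17],0,0],
  [[0.01,-0.015,-0.17],0,0],
  [[0.01,-0.015,-0.17],0,0],
  [[0.01,-0.015,-0.17],0,0],
  [[0.01,-0.015,-0.17],0,0],
  [[0.01,-0.015,-0.17],0,0],
])

```text
t: 26.3
ee_pos: [0.5681, -0.1521, -0.0263]
ee_rot: [1.384, 1.158, -1.318]
force: [-0.5, -4.8, 3.9]
finger_gap: 0.504
```

```bash
cat > tq.py <<'E'
from h import *
import json,sys
d,dy=json.load(open("dock.json"))
c=r.read_camera("top");save(c,sys.argv[1]); rc,_=trayfit(c);print(rc)
yaw=rc[2] if rc[1][0]<rc[1][1] else rc[2]-90
M=R.from_euler("z",dy,degrees=True).as_matrix()[:2,:2]
cc=M.T@(np.array(rc[0])-d);th=np.radians(dy-yaw);n=np.array([np.cos(th),-np.sin(th)]);u=np.array([np.sin(th),np.cos(th)]);P=np.array([-59,115])
print("dock",cc.round(1),"theta",np.degrees(th).round(2),"post gap",(n@(cc-P)-52).round(1),"e",(135-u@(P-cc)).round(1),"far-left",(cc+44*n+135*u).round(1),"far-right",(cc+44*n-135*u).round(1),"near-right",(cc-44*n-135*u).round(1))
E
python3 tq.py t10; python3 go.py tray -4 -52 11 90
```

```text
((593.4552001953125, -9.678680419921875), (269.4946594238281, 88.3609848022461), 79.36894989013672)
dock [-42.1 -49.3] theta 14.13 post gap 4.5 e -20.2 far-left [33.5 70.9] far-right [ -32.4 -190.9] near-right [-117.8 -169.4]
turn -0.02 shift x,y,z [ 0.057 -0.047 -1.33 ] tip in frame [ -2.6 -91.9] 10.5 F [ 0.6 -2.   1.9] q6 1.35 t 26.4
```

View pics/t10.png

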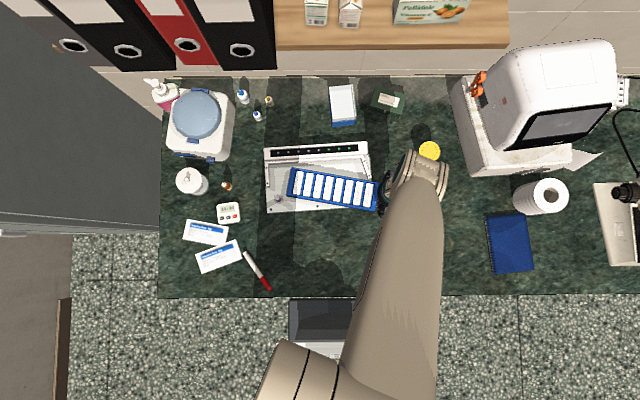

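>>> move_arm([
  [[0.01,0,-0.17],0,0],
  [[0.01,0,-0.17],0,0],
  [[0.01,0,-0.17],0,0],
  [[0.01,0,-0.17],0,0],
  [[0.01,0,-0.17],0,0],
  [[0.01,0,-0.17],0,0],
  [[0.01,0,-0.17],0,0],
  [[0.01,0,-0.14],0,0],
])

```text
t: 27.2
ee_pos: [0.575, -0.1128, -0.0266]
ee_rot: [1.384, 1.158, -1.319]
force: [-1.6, -5.4, 4.8]
finger_gap: 0.502
```

```bash
python3 tq.py t11; python3 go.py tray -4 -52 11 90; python3 - <<'E'
from h import *
c=r.read_camera("wrist");save(c,"w11")
E
```

```text
((600.5025634765625, 29.619796752929688), (270.9847717285156, 88.7293472290039), 79.4856948852539)
dock [-32.7 -10.5] theta 14.02 post gap 3.9 e 19.6 far-left [ 42.7 109.9] far-right [ -22.7 -152.1] near-right [-108.1 -130.8]
turn -0.02 shift x,y,z [-0.024 -0.045 -0.01 ] tip in frame [ -2.7 -52.3] 10.2 F [-0.5 -4.   2.7] q6 1.42 t 27.3
```

View pics/w11.png

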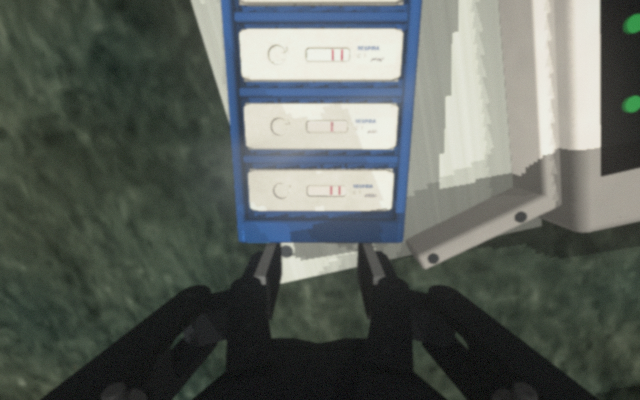

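>>> move_arm([
  [[0,0,0.3],0,0],
  [[0,0,0.6],0,0],
  [[-0.9,0,0],0,0],
  [[-0.8,-0.3,0],0,0],
  [[0,-0.8,-0.8],0,0],
  [[0,-0.8,-0.8],0,0],
  [[0,-0.8,-0.8],0,0],
  [[0,-0.4,-0.9],0,0],
])

```text
t: 28.15
ee_pos: [0.4923, -0.0259, 0.0273]
ee_rot: [1.385, 1.164, -1.321]
force: [-0.1, 0.4, -0.7]
finger_gap: 0.502
```

>>> move_arm([
  [[0,0,-0.9],-1,0],
  [[0,0,0],-1,0],
  [[0,0,0],-1,0],
  [[0,0,0],-1,0],
  [[0,0,0],-1,0],
  [[0,0,0],-1,0],
  [[0,0,0],-1,0],
  [[0,0,0],-1,0],
])

```text
t: 28.95
ee_pos: [0.4998, -0.0006, 0.0291]
ee_rot: [0.971, 1.397, -0.89]
force: [-0.1, -0.2, -0.5]
finger_gap: 0.498
```

>>> move_arm([
  [[0,0,0],-1,0],
  [[0,0,0],-1,0],
  [[0,0,0],-1,0],
  [[0,0,0],-1,0],
  [[0,0,0],-1,0],
  [[0,0,0],-1,0],
  [[0,0,0],-1,0],
  [[0,0,0],-1,0],
])

```text
t: 29.75
ee_pos: [0.4999, -0.0006, 0.0291]
ee_rot: [0.542, 1.53, -0.454]
force: [0.3, -0.4, 0.2]
finger_gap: 0.502
```

```bash
 python3 tq.py t12; echo "[600.4,29.6,-10.5]">tray.json;python3 go.py tray -80 -48 11 180
```

```text
((601.6146240234375, 30.50421142578125), (269.8783874511719, 89.9845962524414), 79.66214752197266)
dock [-31.5  -9.7] theta 13.84 post gap 4.5 e 20.5 far-left [ 43.5 110.9] far-right [ -21.1 -151.3] near-right [-106.5 -130.2]
turn -6.52 shift x,y,z [ 1.836 -0.03   0.446] tip in frame [-92.9 -50.2] 66.2 F [ 0.4 -0.3 -1. ] q6 0.47 t 29.85
```

View pics/t12.png

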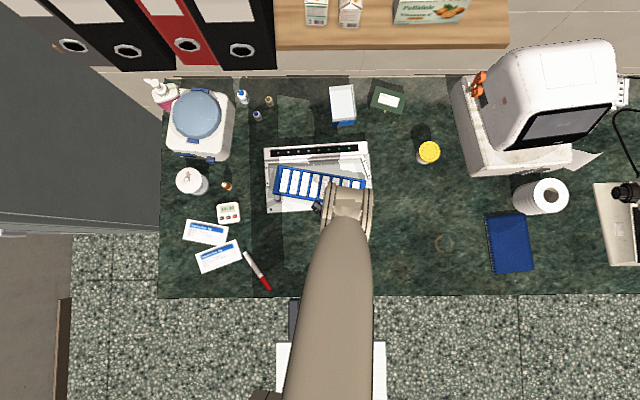

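>>> move_arm([
  [[0,0,0],-1,0],
  [[0.1,0,0],-1,0],
  [[0.2,0,0],-1,0],
  [[0.3,0,0],-1,0],
  [[0.3,0,0],-1,0],
  [[0.3,0,0],-1,0],
  [[0.3,0,0.1],-0.52,0],
  [[0.3,0,0.2],0,0],
])

```text
t: 30.65
ee_pos: [0.5092, 0.0003, -0.0248]
ee_rot: [0.189, 1.569, -0.1]
force: [0.2, -0.7, 0.9]
finger_gap: 0.494
```

```bash
python3 tip.py t13; python3 go.py tray -55 -48 11 180
```

```text
lowest dark [[502.0, -23.0, 13.0], [512.0, -23.0, 13.0], [515.0, -27.0, 13.0], [503.0, -20.0, 14.0], [504.0, -26.0, 14.0], [508.0, -22.0, 15.0]] ee [ 5.10110078e-01 -2.44759512e-06 -2.58185335e-02] [ 1.4 -0.7 -1.5] 30.7
turn -0.02 shift x,y,z [-0.005 -0.013  0.936] tip in frame [-83.1 -47.6] 11.1 F [ 1.4 -0.7 -1.5] q6 0.02 t 30.7
```

View pics/t13.png

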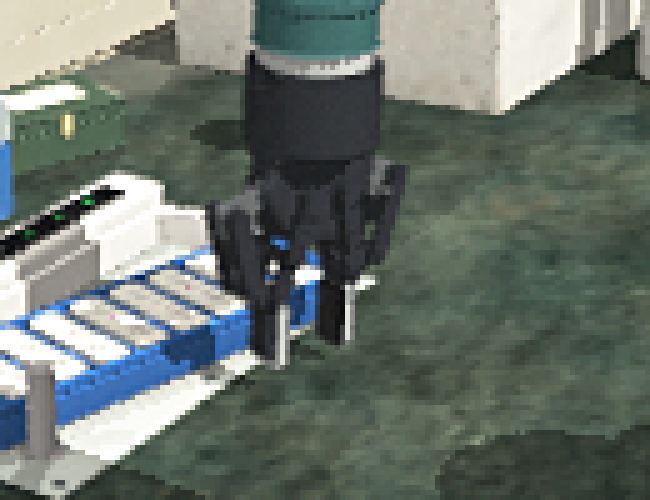

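>>> move_arm([
  [[0,0,0.25],0,0],
  [[0,0,0.25],0,0],
  [[0,0,0.2],0,0],
  [[0,0,0.15],0,0],
  [[0,-0.03,0.095],-0.25,0],
  [[0,-0.03,0.095],-0.25,0],
  [[0,-0.03,0.095],-0.25,0],
  [[0,-0.03,0.095],-0.25,0],
])

```text
t: 31.5
ee_pos: [0.5449, -0.0102, -0.0246]
ee_rot: [0.13, 1.571, -0.044]
force: [-3.8, -0.5, 2.3]
finger_gap: 0.507
```

```bash
python3 tq.py t14; python3 go.py dock -55 -48 11 180
```

```text
((647.605712890625, 37.10839080810547), (161.76292419433594, 310.0868835449219), 3.767723321914673)
dock [14.8 -5.9] theta -0.26 post gap 21.2 e 13.8 far-left [ 58.2 129.3] far-right [  59.4 -140.7] near-right [ -28.6 -141.1]
turn -2.48 shift x,y,z [0.065 0.041 1.132] tip in frame [-89.  -49.3] 12.6 F [-1.5 -0.5 -0.3] q6 -0.06 t 31.6
```

```bash
python3 - <<'E'
s=open("h.py").read()
i=s.index("def trayfit")
s=s[:i]+'''def trayfit(c,n="top"):
    hsv,p=blob(c,n)
    s=(hsv[...,0]>100)&(hsv[...,0]<125)&(hsv[...,1]>120)&(hsv[...,2]>50)&(c["range_z"]>0)
    s&=(abs(p[...,0]-.6)<.12)&(abs(p[...,1]-.04)<.2)&(p[...,2]>.006)&(p[...,2]<.04)
    k,l,st,_=cv2.connectedComponentsWithStats(cv2.morphologyEx(s.astype(np.uint8),cv2.MORPH_CLOSE,np.ones((3,3))))
    s&=np.isin(l,[j for j in range(1,k) if st[j,4]>20])
    q=p[s];rc=cv2.minAreaRect((q[:,:2]*1e3).astype(np.float32)); return rc,s.sum()
'''
open("h.py","w").write(s)
E
python3 tq.py t14b
```

```text
((612.4395751953125, 85.47762298583984), (150.89089965820312, 86.1473617553711), 82.58417510986328)
dock [-17.4  44.6] theta 10.92 post gap 2.2 e 73.7 far-left [ 51.4 168.8] far-right [  0.3 -96.3] near-right [-86.1 -79.7]
```

>>> move_arm([
  [[0,-0.03,0.095],-0.25,0],
  [[0,-0.03,0.095],-0.25,0],
  [[0,-0.03,0.095],-0.25,0],
  [[0,-0.03,0.095],-0.25,0],
  [[0,-0.03,0.095],-0.25,0],
  [[0,0,0],0,0],
  [[0,0,0],0,0],
  [[0,0,0],0,0],
])

```text
t: 32.45
ee_pos: [0.5559, -0.015, -0.0251]
ee_rot: [0.064, 1.575, 0.025]
force: [-9.4, 1.0, 8.2]
finger_gap: 0.501
```

```bash
python3 tq.py t15; python3 go.py dock -55 -48 11 180; python3 tip.py t15b
```

```text
((615.3596801757812, 81.99589538574219), (159.0280303955078, 86.02310943603516), 85.40251159667969)
dock [-14.7  40.9] theta 8.1 post gap 2.3 e 67.9 far-left [ 47.9 168.4] far-right [  9.9 -99. ] near-right [-77.2 -86.6]
turn -1.24 shift x,y,z [0.038 0.209 0.832] tip in frame [-79.9 -54.3] 11.8 F [-9.9  0.3  7. ] q6 -0.15 t 32.5
lowest dark [[548.0, -39.0, 12.0], [559.0, -38.0, 13.0], [552.0, -39.0, 14.0], [558.0, -42.0, 15.0], [560.0, -39.0, 16.0], [553.0, -41.0, 17.0]] ee [ 0.55584669 -0.01495227 -0.02515033] [-10.3   1.    7.7] 32.55
```

View pics/t15.png

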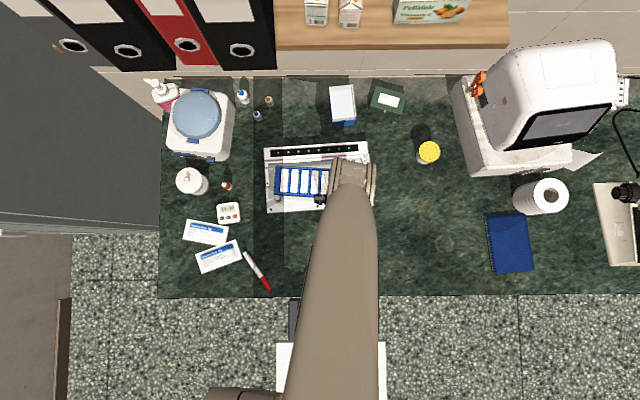

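View pics/t15b.png

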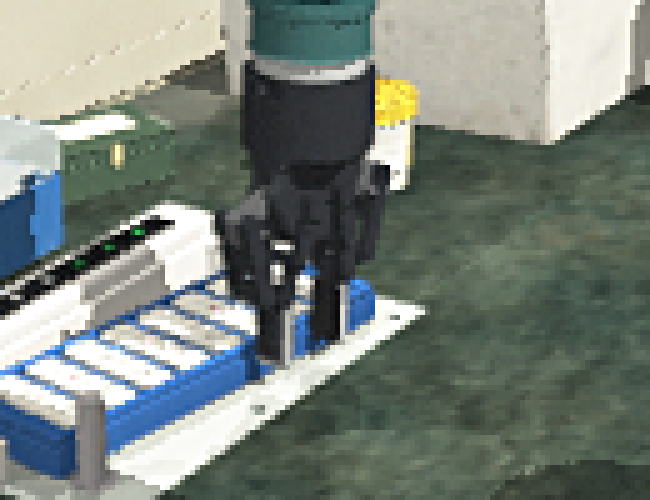

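>>> move_arm([
  [[0,0.1,0],0,0],
  [[0,0.1,0],0,0],
  [[0,0.1,0.03],0,0],
  [[0,0.08,0.05],0,0],
  [[0,0.08,0.06],-0.1,0],
  [[0,0.05,0.06],-0.1,0],
  [[0,0.03,0.06],-0.1,0],
  [[0,0,0.06],-0.1,0],
])

```text
t: 33.35
ee_pos: [0.57, 0.0004, -0.0236]
ee_rot: [0.04, 1.567, 0.046]
force: [-2.7, -1.2, 0.9]
finger_gap: 0.496
```

```bash
cat >> tq.py <<'E'
# left-end based
half=max(rc[1])/2; le=cc+half*u; c2=le-135*u
print("LEFT-BASED centre",c2.round(1),"e",(135-u@(P-c2)).round(1),"post gap",(n@(c2-P)-52).round(1),"FL",(c2+44*n+135*u).round(1),"FR",(c2+44*n-135*u).round(1),"NR",(c2-44*n-135*u).round(1))
E
python3 tq.py t16; python3 go.py dock -55 -48 11 180
```

```text
((625.0015258789062, 98.07217407226562), (141.56246948242188, 86.41255187988281), 88.66645812988281)
dock [-4.  56.4] theta 4.84 post gap 7.7 e 81.2 far-left [ 51.2 187.2] far-right [ 28.4 -81.9] near-right [-59.3 -74.5]
LEFT-BASED centre [-9.5 -7.6] e 17.0 post gap 7.7 FL [ 45.8 123.2] FR [  23.  -145.9] NR [ -64.7 -138.4]
turn -0.82 shift x,y,z [ 0.068 -0.275  0.321] tip in frame [-64.6 -39.9] 13.4 F [-1.6 -2.  -1.1] q6 -0.15 t 33.4
```

>>> move_arm([
  [[0.02,0.06,0.03],-0.1,0],
  [[0.02,0.06,0.04],-0.1,0],
  [[0.01,0.06,0.04],-0.1,0],
  [[0,0.05,0.05],-0.1,0],
  [[0,0.04,0.05],-0.1,0],
  [[0,0.03,0.05],-0.1,0],
  [[0,0,0.04],-0.1,0],
  [[0,0,0.03],-0.1,0],
])

```text
t: 34.2
ee_pos: [0.5802, 0.0098, -0.0245]
ee_rot: [-0.003, 1.564, 0.09]
force: [-2.9, -1.3, -0.0]
finger_gap: 0.5
```

```bash
python3 tq.py t17; python3 go.py dock -55 -48 11 180; python3 tip.py t17b
```

```text
((629.0468139648438, 107.07785034179688), (86.11189270019531, 136.17047119140625), 2.99574613571167)
dock [ 0.5 65.1] theta 0.51 post gap 8.0 e 85.6 far-left [ 45.7 199.7] far-right [ 43.3 -70.3] near-right [-44.7 -69.5]
LEFT-BASED centre [-0.  -1.8] e 18.7 post gap 8.0 FL [ 45.1 132.8] FR [  42.8 -137.2] NR [ -45.2 -136.4]
turn -0.02 shift x,y,z [ 0.017 -0.567 -0.023] tip in frame [-54.3 -31.1] 12.5 F [-1.3 -0.3 -0.8] q6 -0.19 t 34.25
lowest dark [[580.0, -13.0, 13.0], [577.0, -14.0, 14.0], [588.0, -13.0, 14.0], [573.0, -13.0, 15.0], [584.0, -13.0, 16.0], [576.0, -17.0, 16.0]] ee [ 0.58035675  0.00982088 -0.02447334] [-1.2 -0.1 -0.6] 34.3
```

View pics/t17b.png

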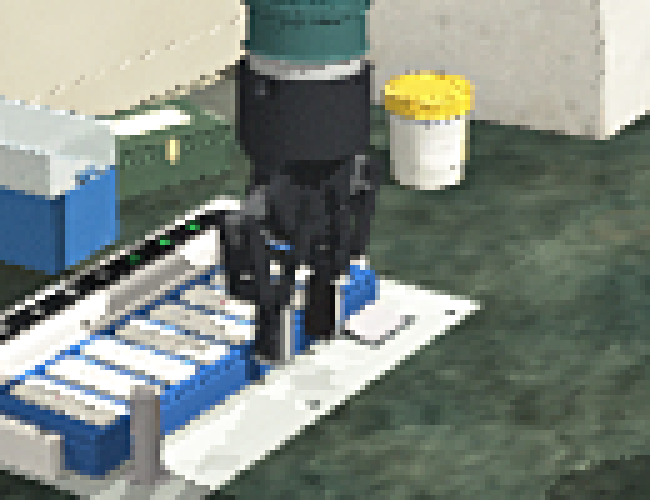

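>>> move_arm([
  [[0,0,0.03],0,0],
  [[0,0,0.03],0,0],
  [[0,0,0.02],0,0],
  [[0,0,0],0,0],
  [[0,0,-0.2],0,0],
  [[0,0,-0.5],0,0],
  [[0,0,-0.7],0,0],
  [[0,0,-0.5],0,0],
])

```text
t: 35.1
ee_pos: [0.5248, 0.0065, -0.0247]
ee_rot: [-0.003, 1.564, 0.09]
force: [-0.7, -0.9, -0.4]
finger_gap: 0.503
```

>>> move_arm([
  [[-0.5,0,-0.3],0,0],
  [[-0.9,0,0],0,0],
  [[-0.9,0,-0.3],0,0],
  [[-0.9,0,-0.5],0,0],
  [[-0.9,-1,-0.5],0,0],
  [[0,-1,0],0,0],
  [[0,-1,0],0,0],
  [[0,-1,0],0,0],
])

```text
t: 35.9
ee_pos: [0.485, -0.1241, 0.0921]
ee_rot: [-0.004, 1.561, 0.089]
force: [0.1, -0.8, 0.5]
finger_gap: 0.498
```

>>> move_arm([
  [[0,-1,0],0,0],
  [[0,-1,0],0,0],
  [[0,-1,0],0,0],
  [[0,-1,0],0,0],
  [[0,-1,0],0,0],
  [[0,0,0],0,0],
  [[0,0,0],0,0],
  [[0,0,0],0,0],
])

```text
t: 36.7
ee_pos: [0.4927, -0.2715, 0.0829]
ee_rot: [-0.003, 1.564, 0.09]
force: [-1.0, 0.2, 0.0]
finger_gap: 0.495
```

```bash
python3 tq.py t18; python3 - <<'E'
from h import *
import json
d,dy=json.load(open("dock.json"));M=R.from_euler("z",dy,degrees=True).as_matrix()[:2,:2]
for n in ("top","scene"):
    c=r.read_camera(n);save(c,n+"18");_,p=blob(c,n)
    q=p[c["range_z"]>0]*1e3;xy=(q[:,:2]-d)@M
    for x0 in (-72,-66,-60,-55,-52,-50,-47):
        m=(abs(xy[:,0]-x0)<2)&(xy[:,1]>-122)&(xy[:,1]<-88)&(q[:,2]<15)
        m2=(abs(xy[:,0]-x0)<2)&(xy[:,1]>-60)&(xy[:,1]<60)&(q[:,2]<15)
        print(n,x0,m.sum(),np.median(q[m,2]).round(1),"ref",np.median(q[m2,2]).round(1))
    if n=="scene": cv2.imwrite("pics/s18c.png",cv2.resize(c["img"][150:270,210:370,::-1],None,fx=5,fy=5,interpolation=cv2.INTER_CUBIC))
E
ls pics | tail -3
```

```text
((633.447021484375, 42.265472412109375), (87.1795425415039, 268.0179443359375), 3.0081474781036377)
dock [1.  0.1] theta 0.5 post gap 9.0 e 20.7 far-left [ 46.1 134.8] far-right [  43.8 -135.2] near-right [ -44.2 -134.5]
LEFT-BASED centre [ 1.  -0.9] e 19.7 post gap 9.0 FL [ 46.1 133.8] FR [  43.8 -136.2] NR [ -44.2 -135.5]
top -72 14 1.3 ref -0.6
top -66 13 2.6 ref -0.4
top -60 14 3.5 ref 0.1
top -55 14 3.7 ref -0.3
top -52 14 7.0 ref -0.4
top -50 14 7.3 ref -0.8
top -47 11 0.6 ref -0.3
scene -72 4 0.6 ref -1.0
scene -66 12 1.6 ref -0.9
scene -60 6 3.7 ref -1.2
scene -55 10 4.4 ref -0.9
scene -52 11 4.8 ref -0.8
scene -50 9 5.1 ref -0.8
scene -47 6 3.7 ref -1.1
w3.png
w6.png
w9.png
```

View pics/s18c.png

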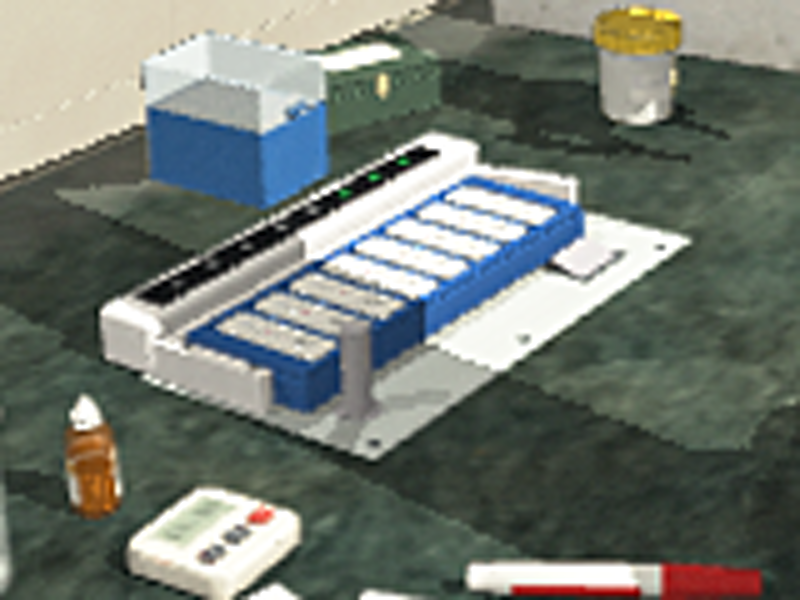

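View pics/top18.png

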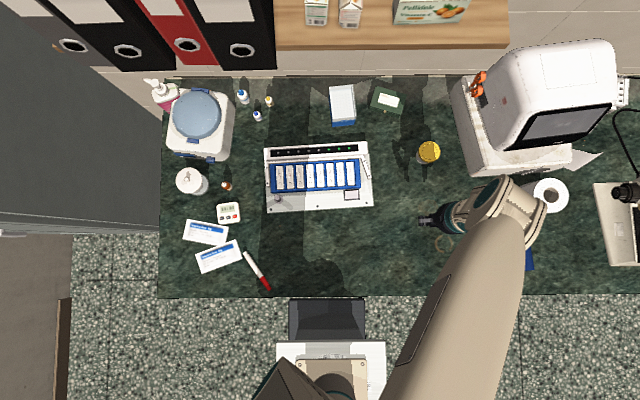

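```bash
python3 -c "
from h import *
s=r.get_state();print(s['t'],s['force'],s['ee_pos']);print(r.job_done())"
```

```text
36.85 [-1.20347053  0.72790299 -0.20287667] [ 0.492794   -0.27127721  0.08293583]
the job is handed in; nothing more can be done
None
```

The blue tray is docked, and I handed the job in at 36.9 s. I pushed it flat with the half-open fingertips. I turned it about 14° and slid its left end in behind the post. Then I swung the right end in over the tongue and drew the arm clear.

**Last checks before hand-in:**
- **Tray:** about (1, 0) mm from its docked place and about 0.5° off straight. The near edge is at about -44 mm, past the tongue tip at -49 mm.
- **Tongue:** it has sprung up in front of the tray. The top camera's depth shows the ramp rising to about 7 mm. The scene camera read only about 5 mm, but its picture also shows the tongue up.
- **Other things:** the cup, dropper, timer and pen look unmoved in the pictures, though I did not measure them again. The gripper was free of everything.

**What went wrong or disagreed on the way:**
- **Tip height:** the half-open fingertips sat about 37 mm above the reported TCP. On the first approach they passed over the tray without touching it. I corrected the height from camera depth.
- **Joint 6:** it reached the end of its range during one push and read 3.1406 rad, against the listed 3.14. This dragged the tray sideways and left the tool tilted about 3°. I turned the tool half round before going on.
- **Right cheek:** the tray's right end briefly pressed on the right cheek during the last swing, and the force reading rose to about 13 N. I freed it by shifting the push to the left.

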